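# Make up two banchan table sets

### The job

Make up two table sets from the stock on the counter. In the divided rectangular tray, gently set the grey stoneware bowl in the wider well and the single shallow steel cup in the narrower well; in the round tray, stand the deep steel cup with its lid seated on it, and lay the wooden chopstick rest flat on the tray floor beside the cup, right way up. Leave the glass box, the stack of wide cups and the pepper shaker where they are.

Things in the scene. Friction and masses are not known exactly. Their poses are not given: they have to be found in the camera images.
- shallow_cup: loose low stainless steel cup, single, open, upright: outer diameter 58, height 24, wall 3 mm; about 60 g. Origin: centre of its underside, z up (yaw means nothing).
- deep_cup: loose tall, slim stainless steel cup, open, upright: outer diameter 48, height 60, wall 2.5 mm (mouth 43 mm); about 100 g. Origin: centre of its underside, z up.
- bowl: loose small grey stoneware bowl, upright: rim diameter 66, height 38, wall 5, foot diameter 48, widening to 62 at 14 mm height and nearly straight above; about 160 g. Origin: centre of its underside, z up.
- lid: loose steel lid of the deep cup, right way up on the counter: plug below (diameter 35, 7 mm deep, bevelled) that drops into the cup's mouth with 4 mm play all round, flange diameter 56, 4 mm thick, on top a cylindrical knob, diameter 18, from 11 to 31 mm above the origin; about 60 g. Origin: centre of the plug's underside, z up; seated, it is 53 mm above the cup's origin.
- rest: loose wooden chopstick rest, a small bar with two raised ends: 70 long (along its x), 20 wide (its y), 12 high in the middle and 16 at the ends; about 35 g. Origin: centre of its underside, z up.
- divided_tray: fixed rectangular light wood tray, 140 (its x) by 174 (its y), 16 high, floor 5 mm thick, walls 4 mm. A rim-high divider along its x makes two wells, each 132 long in x: the wider 86 wide, centre at y = -40 mm; the narrower 76 wide, centre at y = +45 mm. Origin: centre of its underside, z up.
- round_tray: fixed round light wood tray without divisions, outer diameter 170, inside 162, outer height 16, floor 5 mm thick. Origin: centre of its underside, z up.
- glass_box: bystander, loose: closed rectangular glass storage box with white lid and four grey latch tabs, 130 (its x) by 160 (its y) by 56 high, 0.7 kg. Origin: centre of its underside, z up.
- cup_stack: bystander, loose: nested stack of three wide shallow steel cups, diameter 84, height 46, 0.25 kg. Origin: centre of its underside, z up.
- shaker: bystander, loose: upright pepper shaker, glass with steel top, diameter 44, height 82, 0.15 kg. Origin: centre of its underside, z up.
There are look-alikes about, which are no part of the job. What is shaped like the lid but green is not meant.

How it is judged:
By the outcome, as a careful person would: the job done as asked, in the order asked, and still so for the second after the job is handed in, with the robot touching nothing.
It also fails if it takes over 131 s, if anything falls off the work surface, if the arm or the gripper's body presses on something with over 40 N, if the wrist force passes 120 N, or if a joint passes its speed limit or range.

### The arm

A 6-joint arm with a two-finger parallel gripper is mounted at the origin on the work surface. World frame = base frame: x ahead of the robot, y to its left, z up, the work surface at z = 0. Lengths are in m, angles in degrees, forces in N, time in s.
With the tool pointing down it reaches from about 0.275 to 0.725 m from the base axis. Payload 5.6 kg.
Tool frame: the origin (TCP) lies between the finger pads; the fingertips stand 22 mm ahead of it and the grasp point (between the pads) lies 3 mm ahead of it; z points along the fingers, y is the line along which they close (so a half turn about z gives the same grasp; the last joint's range is limited). The gripper opens to 85 mm and grips with 20 to 120 N. Pads are 22 mm wide; open, the fingers measure 114 mm over their backs; the gripper's body (76 mm by 85 mm) begins 54 mm behind the grasp point. The pads swing forward as they close: fully open they stand 13 mm farther back than shut.
Start: joints at [83.4, 14.616, 6.199, 0, -81.583, -16.306], TCP at [0.214, 0.507, 0.253] pointing down, gripper open.
Joint ranges: [-168.99, 168.99], [-69.2, 112.95], [-62.41, 85.93], [-164.36, 98.24], [-168.68, -3.75], [-174.98, 174.98]. Speed limits (degrees/s): [147.25, 147.25, 180, 180, 180, 180].

### API

Orientations are given as a 3x3 rotation matrix whose columns are the frame's x, y, z axes.
In Python, from station import ctrl, imaging gives the robot as it stands.
- The arm moves only by the tool drive_tool, never from a script. Its argument "motion" is one flat list of numbers, 7 for each row, row after row: the shift along the tool's x, y, z in units of 30 mm (1.0 is 30 mm), then the turn, a rotation vector about the tool's x, y, z in units of 6 degrees (1.0 is 6 degrees), then the closure, from -1 (fully open) to 1 (shut). A call has 1 to 12 rows; each row is the pose to reach, as a shift and turn from the pose commanded when the call began, along the tool's axes at that moment; what a row does not reach only later rows make up. A row lasts 1/12 s, in which the tool goes at most 41.7 mm and 7.16 degrees, less where a joint would pass 70% of its speed; a pose out of reach is approached as far as the arm can. A call with a gripper value outside its range is refused whole. The fingers move at their own pace and stop on an object; the grip force is fixed at half the most. Time passes only in rows, so rows that repeat a pose let the fingers close. It gives the time, the measured TCP pose, the force, the opening and the grip force at its end, in the units of the state.
- ctrl.get_state(): the state, without advancing time (a new reading comes with each control period).
- imaging.grab_frame(name): name is "side" or "top"; returns the picture (384x512x3 uint8, blue, green, red); there is no depth.
- imaging.camera_model(name): a dict with "fov_y" (degrees; the focal length in pixels is half the picture's height over the tangent of half this angle, whatever the lens; pixels are square), "cx", "cy" (the principal point, pixels), "world_from_camera" (4x4, takes a point from camera to world coordinates). Camera axes: x right, y down, z forward; pixel columns grow to the right and rows downward; lengths in m; the calibration is good to about 2 mm. A picture is of the moment at which its call begins. camera_model takes no time and is no camera call.
- ctrl.hand_in(): hands the job in; it is judged then, once.
The state is a dict: "time": time; "joints": joint angles; "joint_vel": joint speeds; "joint_efforts": joint torques, N m; "eef_pos": TCP position; "eef_rot": TCP orientation; "wrist_force": force on the tool from outside, world axes, zero at the start; "ft_torque": the same for the moment, N m; "finger_gap": finger opening in m; "gripper_force": force on a finger pad.
Only numpy, scipy, OpenCV 4.12 (cv2) and the standard library are available. Lean on these libraries where they do the work, as an engineer would, in place of code of your own. Each camera call takes 0.05 s, during which the arm holds its last target. There are 200 camera calls.

## Working session

There is one attempt and no reset: what is moved stays moved. The work goes in short steps, Python scripts to look and compute and a tool call to move; the robot and the scene stay as the last step left them, time stands still between calls to the robot, and variables do not carry over. Pictures are saved under pics/ and viewed, at most 14 in all, crops included, and the job is handed in when it is done.

Besides the shell and the picture viewer there is one more tool, called after "Request:" as name(argument=value, ...) on one line, values as JSON. drive_tool: Moves the arm, as the interface text tells. Its arguments: {"type":"object","properties":{"motion":{"type":"array"}},"required":["motion"]}

```bash
mkdir -p pics; ls; python3 - <<'E'
from station import ctrl, imaging
import cv2
s=ctrl.get_state(); print(s['time'],s['eef_pos'],s['eef_rot'],s['finger_gap'])
for n in('side','top'):
    print(n,imaging.camera_model(n)); im=imaging.grab_frame(n); cv2.imwrite(f'pics/{n}0.png',im); cv2.imwrite(f'pics/{n}0b.png',cv2.resize(im,(800,600),interpolation=cv2.INTER_CUBIC))
E
```

```text
pics
0.0 [0.21383327 0.5062334  0.25240401] [[ 9.21107889e-01 -3.89306805e-01 -6.84166802e-04]
 [-3.89307401e-01 -9.21106186e-01 -1.77234246e-03]
 [ 5.97947072e-05  1.89886982e-03 -9.99998195e-01]] 0.08561901314046325
side {'fov_y': 42.853602489471, 'cx': 250.56522112551346, 'cy': 193.22094324738384, 'world_from_camera': array([[ 0.97457188, -0.1233494 ,  0.18706837,  0.27652143],
       [-0.22394461, -0.56465929,  0.79436056, -1.08913912],
       [ 0.007646  , -0.81605441, -0.5779245 ,  0.8358639 ],
       [ 0.        ,  0.        ,  0.        ,  1.        ]])}
top {'fov_y': 57.8168078456934, 'cx': 255.77999305584143, 'cy': 188.05239189710298, 'world_from_camera': array([[-0.0179318 , -0.99761304,  0.06668343,  0.45921867],
       [-0.99940275,  0.01591362, -0.03067418,  0.01579802],
       [ 0.02953979, -0.06719365, -0.99730257,  0.92030566],
       [ 0.        ,  0.        ,  0.        ,  1.        ]])}
```

View pics/top0b.png

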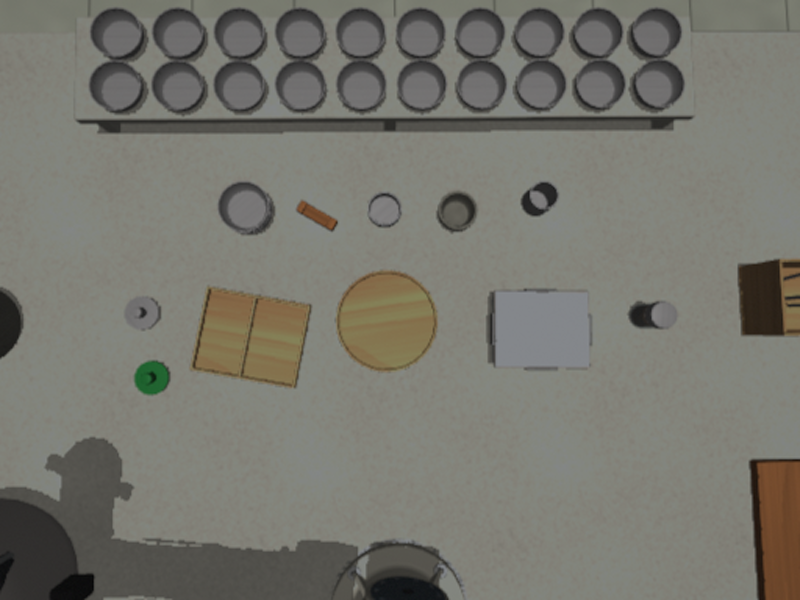

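View pics/side0b.png

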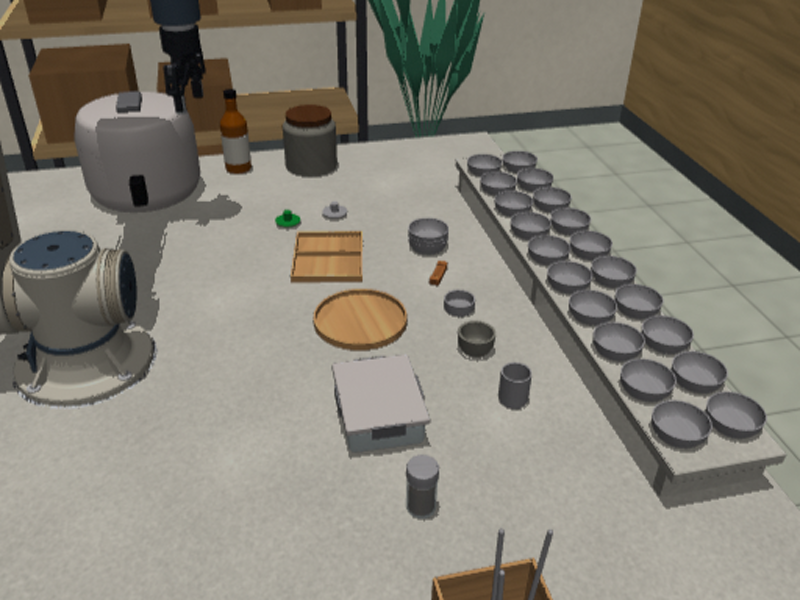

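The top view (800x600) shows the cup stack at (246,208), rest (317,215), shallow cup (384,210), bowl (457,210), deep cup (540,198), steel lid (142,312) and green look-alike (152,378). It also shows the divided tray around (252,337), the round tray at (387,320), the box at (541,329) and the shaker at (655,315). I'll enlarge crops for the measurements.

```bash
python3 - <<'E'
import cv2
im=cv2.imread('pics/top0.png'); 
def crop(im,x,y,w,h,k,n):
    c=cv2.resize(im[y:y+h,x:x+w],None,fx=k,fy=k,interpolation=cv2.INTER_CUBIC)
    for i in range(x-x%20+20,x+w,20): cv2.line(c,((i-x)*k,0),((i-x)*k,6),(0,0,255),1); cv2.putText(c,str(i),((i-x)*k,16),0,.35,(0,0,255))
    for j in range(y-y%20+20,y+h,20): cv2.line(c,(0,(j-y)*k),(6,(j-y)*k),(0,0,255),1); cv2.putText(c,str(j),(7,(j-y)*k),0,.35,(0,0,255))
    cv2.imwrite(n,c)
crop(im,75,110,160,145,5,'pics/ct1.png')
crop(im,210,110,160,135,5,'pics/ct2.png')
E
```

```text
(no output)
```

View pics/ct1.png

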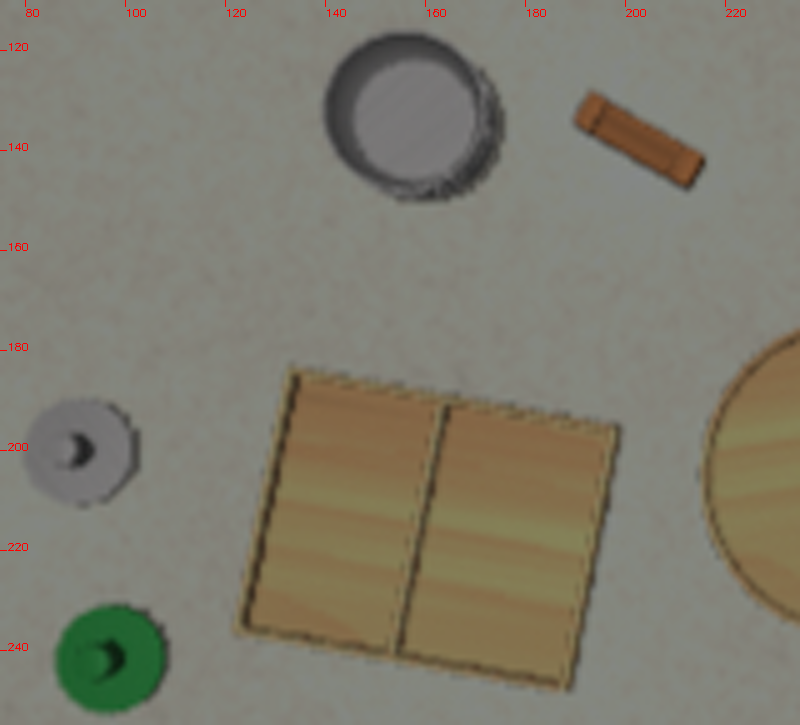

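View pics/ct2.png

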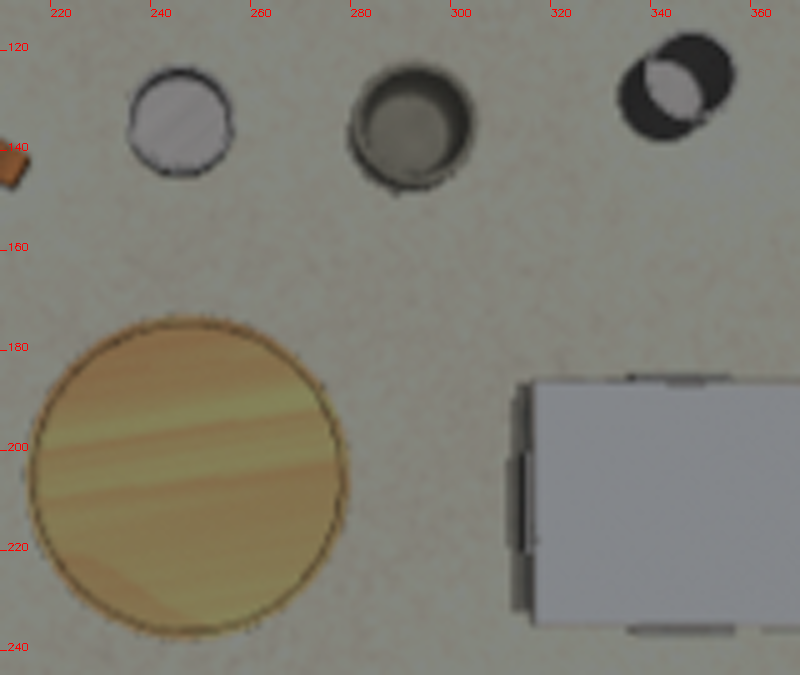

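The crops give these measurements:
- Lid flange centre at about (90,200), bowl rim (292,135), shallow cup (246,134) and deep cup rim (347,126).
- Rest centre at (203,138), right way up with its raised ends visible.
- Round tray centre at (247,205), divided tray centre (160,215), and the wider well is on the right.

Next I compute world positions and check them in the side view.

```bash
cat > h.py <<'E'
from station import ctrl, imaging
import numpy as np, cv2
from scipy.spatial.transform import Rotation as R
def K(m): f=192/np.tan(np.radians(m['fov_y']/2)); return np.array([[f,0,m['cx']],[0,f,m['cy']],[0,0,1]])
def ray(n,uv,z):
    m=imaging.camera_model(n); T=m['world_from_camera']; d=T[:3,:3]@np.linalg.solve(K(m),[*uv,1]); o=T[:3,3]
    return o+d*(z-o[2])/d[2]
def proj(n,P):
    m=imaging.camera_model(n); T=np.linalg.inv(m['world_from_camera']); c=np.atleast_2d(P)@T[:3,:3].T+T[:3,3]
    p=c@K(m).T; return p[:,:2]/p[:,2:]
def circ(x,y,z,d):
    a=np.linspace(0,2*np.pi,60); return np.c_[x+d/2*np.cos(a),y+d/2*np.sin(a),0*a+z]
def view(n,name,x,y,w,h,k,curves=()):
    im=imaging.grab_frame(n) if isinstance(n,str) else n[1]; n=n if isinstance(n,str) else n[0]
    c=cv2.resize(im[y:y+h,x:x+w],None,fx=k,fy=k,interpolation=cv2.INTER_CUBIC)
    for P in curves:
        cv2.polylines(c,[np.int32((proj(n,P)-[x,y]+.5)*k*8)],False,(0,0,255),1,cv2.LINE_AA,3)
    for i in range(x-x%20+20,x+w,20): cv2.putText(c,str(i),((i-x)*k,10),0,.35,(255,0,255))
    for j in range(y-y%20+20,y+h,20): cv2.putText(c,str(j),(0,(j-y)*k),0,.35,(255,0,255))
    cv2.imwrite('pics/'+name,c)
def go(pos,yd):  # world TCP target, yd: direction of closing line (deg, mod 180)
    s=ctrl.get_state(); p=np.array(s['eef_pos']); r=np.array(s['eef_rot'])
    cur=np.degrees(np.arctan2(r[1,1],r[0,1])); dy=(yd-cur+90)%180-90
    y=np.radians(cur+dy); Y=np.array([np.cos(y),np.sin(y),0]); Z=np.array([0,0,-1.]); t=np.c_[np.cross(Y,Z),Y,Z]
    v=R.from_matrix(r.T@t).as_rotvec(degrees=True)/6
    print('shift',np.round(r.T@(np.array(pos)-p)/.03,2),'turn',np.round(v,2),'| t',round(s['time'],2),'pos',np.round(p,4),'gap',round(s['finger_gap'],4),'F',np.round(s['wrist_force'],1),'grip',np.round(s['gripper_force'],1),'j',np.round(s['joints'],0))
E
python3 - <<'E'
from h import *
o=dict(lid=((90,199.8),.011),bowl=((291.9,135),.038),shal=((245.7,134.1),.024),deep=((346.9,125.9),.06),deepb=((342.2,128.8),0),rest=((203,137.8),.013),rtray=((247.1,204.9),.013),dtray=((160.4,215.4),.014))
W={k:ray('top',*v) for k,v in o.items()}
for k,v in W.items(): print(k,v.round(4), np.hypot(v[0],v[1]).round(3))
c1=lambda X,Y:ray('top',(75+X/5-.4,110+Y/5-.4),.016)
C=[c1(290,366),c1(621,427),c1(570,692),c1(236,632)]
for i in range(4): d=C[(i+1)%4]-C[i]; print(np.linalg.norm(d).round(4),np.degrees(np.arctan2(d[1],d[0])).round(1))
a,b=c1(586,107),c1(697.5,175); print('rest',np.degrees(np.arctan2(*(b-a)[1::-1])),np.linalg.norm(b-a))
cur=[circ(*W['lid'][:2],.011,.056),circ(*W['bowl'][:2],.038,.066),circ(*W['shal'][:2],.024,.058),circ(*W['deep'][:2],.06,.048),circ(*W['rtray'][:2],.016,.17),np.array(C+C[:1]),circ(*W['rest'][:2],.014,.02)]
view(('side',cv2.imread('pics/side0.png')),'ov_s.png',180,120,170,140,4,cur)
E
```

```text
lid [0.4965 0.4162 0.011 ] 0.648
bowl [ 0.6538 -0.107   0.038 ] 0.663
shal [0.6607 0.012  0.024 ] 0.661
deep [ 0.6707 -0.2442  0.06  ] 0.714
deepb [ 0.6776 -0.2492  0.    ] 0.722
rest [0.6546 0.1244 0.013 ] 0.666
rtray [0.4762 0.0113 0.013 ] 0.476
dtray [0.4531 0.2353 0.014 ] 0.511
0.1735 -101.4
0.1382 168.7
0.173 78.7
0.1385 -11.0
rest -122.39395529786745 0.06861971139640258
```

View pics/ov_s.png

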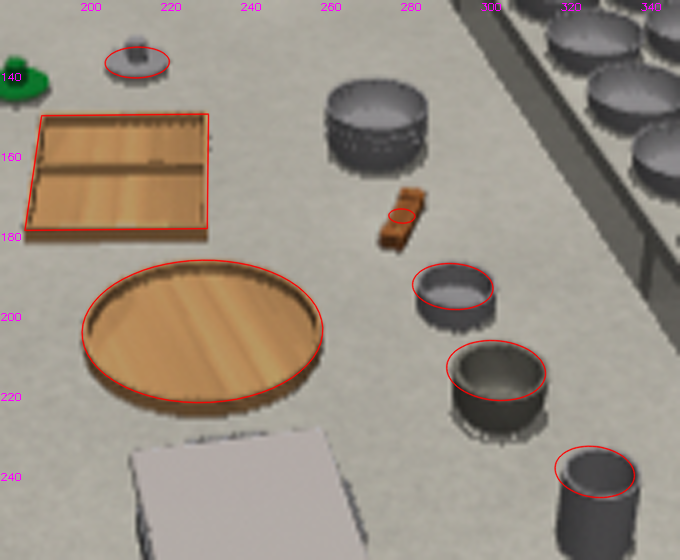

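The overlay agrees to about 1 px (up to 2.5 mm). The cups and bowl sit slightly further in +x than the top view gave, so I average the two views. First target is the bowl.

```bash
python3 -c "
from h import *
go([.655,-.1075,.15],-11.4)"
```

```text
shift [21.51 13.12  3.44] turn [ 1.000e-02 -1.000e-02  1.308e+01] | t 0.1 pos [0.2139 0.5063 0.2525] gap 0.0857 F [-0.2 -0.8  0.5] grip 0.0 j [ 83.  15.   6.  -0. -82. -16.]
```

Request:
drive_tool(motion=[21.5, 13.1, 3.4, 0, 0, 13.1, -1, 21.5, 13.1, 3.4, 0, 0, 13.1, -1, 21.5, 13.1, 3.4, 0, 0, 13.1, -1, 21.5, 13.1, 3.4, 0, 0, 13.1, -1, 21.5, 13.1, 3.4, 0, 0, 13.1, -1, 21.5, 13.1, 3.4, 0, 0, 13.1, -1, 21.5, 13.1, 3.4, 0, 0, 13.1, -1, 21.5, 13.1, 3.4, 0, 0, 13.1, -1, 21.5, 13.1, 3.4, 0, 0, 13.1, -1, 21.5, 13.1, 3.4, 0, 0, 13.1, -1, 21.5, 13.1, 3.4, 0, 0, 13.1, -1, 21.5, 13.1, 3.4, 0, 0, 13.1, -1])

```text
time: 1.1
eef_pos: [0.504, 0.1025, 0.1859]
eef_rot: [[-0.206, -0.979, -0.0], [-0.979, 0.206, 0.0], [0.0, 0.0, -1.0]]
wrist_force: [0.5, 0.8, -0.6]
finger_gap: 0.0856
gripper_force: 0.0
```

```bash
python3 -c "
from h import *
go([.655,-.1075,.15],-11.4)"
```

```text
shift [ 5.81 -6.37  1.19] turn [ 0.   -0.   -0.08] | t 1.1 pos [0.504  0.1025 0.1859] gap 0.0856 F [ 0.5  0.8 -0.6] grip 0.0 j [ 29.  12.  -7.  -0. -71. -41.]
```

Request:
drive_tool(motion=[5.81, -6.37, 2.8, 0, 0, -0.08, -1, 5.81, -6.37, 2.8, 0, 0, -0.08, -1, 5.81, -6.37, 2.8, 0, 0, -0.08, -1, 5.81, -6.37, 2.8, 0, 0, -0.08, -1, 5.81, -6.37, 2.8, 0, 0, -0.08, -1, 5.81, -6.37, 2.8, 0, 0, -0.08, -1, 5.81, -6.37, 2.8, 0, 0, -0.08, -1, 5.81, -6.37, 2.8, 0, 0, -0.08, -1, 5.81, -6.37, 2.8, 0, 0, -0.08, -1, 5.81, -6.37, 2.8, 0, 0, -0.08, -1, 5.81, -6.37, 2.8, 0, 0, -0.08, -1])

```text
time: 2.02
eef_pos: [0.6558, -0.1036, 0.1029]
eef_rot: [[-0.19, -0.982, 0.001], [-0.982, 0.19, 0.0], [-0.0, -0.001, -1.0]]
wrist_force: [-1.6, 0.4, 0.1]
finger_gap: 0.0855
gripper_force: 0.0
```

```bash
python3 -c "
from h import *
go([.655,-.1075,.037],-11.4)
view('side','s1.png',230,130,130,120,5,[circ(.655,-.1075,.038,.066)])"
```

```text
shift [0.13 0.   2.2 ] turn [-0.01  0.    0.07] | t 2.02 pos [ 0.6558 -0.1036  0.1029] gap 0.0855 F [-1.6  0.4  0.1] grip 0.0 j [  4.  32.  10.  -0. -68. -15.]
```

View pics/s1.png

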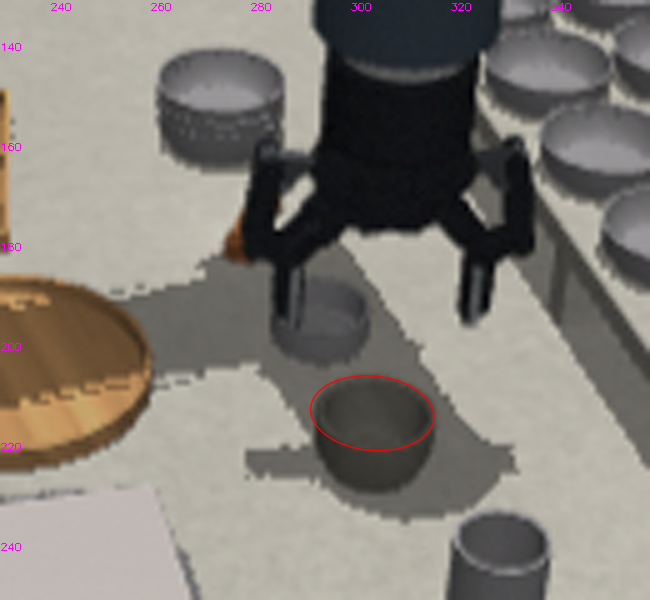

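The bowl rim lies on the prediction, centred near (305,212). The fingertips are at about (325,194) and (288,194). Next I check the tip height when open.

```bash
python3 -c "
from h import *
go([.655,-.1075,.037],-11.4)
for s,l in((1,'far'),(-1,'near')):
  for t in(.022,.012,.007):
    print(l,t,proj('side',[.6558+s*.049*.982,-.1036-s*.049*.19,.1029-t]).round(1))"
```

```text
shift [0.14 0.01 2.21] turn [-0.01  0.    0.08] | t 2.07 pos [ 0.6559 -0.1034  0.1032] gap 0.0856 F [ 0.5  1.3 -1. ] grip 0.0 j [  4.  32.  10.  -0. -68. -15.]
far 0.022 [[323.3 197.8]]
far 0.012 [[323.7 194.7]]
far 0.007 [[323.9 193.2]]
near 0.022 [[286.3 198.3]]
near 0.012 [[286.5 195.3]]
near 0.007 [[286.6 193.7]]
```

Request:
drive_tool(motion=[0.13, 0, 0.6, 0, 0, 0.07, -1, 0.13, 0, 1.2, 0, 0, 0.07, -1, 0.13, 0, 1.7, 0, 0, 0.07, -1, 0.13, 0, 2.1, 0, 0, 0.07, -1, 0.13, 0, 2.4, 0, 0, 0.07, -1, 0.13, 0, 2.5, 0, 0, 0.07, -1, 0.13, 0, 2.5, 0, 0, 0.07, -1, 0.13, 0, 2.5, 0, 0, 0.07, -0.6, 0.13, 0, 2.5, 0, 0, 0.07, -0.4, 0.13, 0, 2.5, 0, 0, 0.07, 0.2, 0.13, 0, 2.5, 0, 0, 0.07, 0.2, 0.13, 0, 2.5, 0, 0, 0.07, 0.2])

```text
time: 3.07
eef_pos: [0.6564, -0.1084, 0.0294]
eef_rot: [[-0.198, -0.98, 0.003], [-0.98, 0.198, -0.0], [-0.0, -0.003, -1.0]]
wrist_force: [-0.9, 0.9, 6.0]
finger_gap: 0.0639
gripper_force: 65.4
```

Request:
drive_tool(motion=[0, 0, -0.3, 0, 0, 0, 0.2, 0, 0, -0.8, 0, 0, 0, 0.2, 0, 0, -1.5, 0, 0, 0, 0.2, 0, 0, -2.3, 0, 0, 0, 0.2, 0, 0, -3, 0, 0, 0, 0.2, 0, 0, -3, 0, 0, 0, 0.2])

```text
time: 3.57
eef_pos: [0.6577, -0.1088, 0.1232]
eef_rot: [[-0.198, -0.98, 0.009], [-0.98, 0.198, -0.001], [-0.001, -0.009, -1.0]]
wrist_force: [1.2, -0.7, -0.0]
finger_gap: 0.0636
gripper_force: 66.5
```

```bash
python3 -c "
from h import *
go([.4453,.1961,.09],-11.4)"
```

```text
shift [-8.56  8.96  1.03] turn [-0.08  0.01 -0.  ] | t 3.57 pos [ 0.6577 -0.1088  0.1232] gap 0.0636 F [ 1.2 -0.7 -0. ] grip 66.5 j [  4.  31.  12.   0. -70. -16.]
```

Request:
drive_tool(motion=[-0.5, 0.5, 0, 0, 0, 0, 0.2, -1.3, 1.4, 0, 0, 0, 0, 0.2, -2.2, 2.3, 0, 0, 0, 0, 0.2, -3.1, 3.2, 0, 0, 0, 0, 0.2, -4, 4.2, 0, 0, 0, 0, 0.2, -4.9, 5.1, 0, 0, 0, 0, 0.2, -5.8, 6.1, 0, 0, 0, 0, 0.2, -6.7, 7, 0, 0, 0, 0, 0.2, -7.5, 7.8, 0, 0, 0, 0, 0.2, -8.1, 8.5, 0.3, 0, 0, 0, 0.2, -8.5, 8.9, 0.6, 0, 0, 0, 0.2, -8.56, 8.96, 0.7, 0, 0, 0, 0.2])

```text
time: 4.57
eef_pos: [0.4403, 0.1983, 0.0952]
eef_rot: [[-0.196, -0.981, -0.002], [-0.981, 0.196, -0.0], [0.001, 0.002, -1.0]]
wrist_force: [-0.6, -0.5, -2.0]
finger_gap: 0.0636
gripper_force: 66.7
```

Request:
drive_tool(motion=[0, 0, 0.2, 0, 0, 0, 0.2, 0, 0, 0.2, 0, 0, 0, 0.2, 0, 0, 0.2, 0, 0, 0, 0.2])

```text
time: 4.82
eef_pos: [0.443, 0.1959, 0.0901]
eef_rot: [[-0.199, -0.98, -0.001], [-0.98, 0.199, -0.001], [0.001, 0.0, -1.0]]
wrist_force: [-0.2, -0.3, -1.5]
finger_gap: 0.064
gripper_force: 66.7
```

```bash
python3 -c "
from h import *
go([.4453,.1961,.034],-11.4)"
```

```text
shift [-0.02 -0.07  1.87] turn [ 0.   -0.01 -0.02] | t 4.82 pos [0.443  0.1959 0.0901] gap 0.064 F [-0.2 -0.3 -1.5] grip 66.7 j [ 42.  14. -20.   0. -56. -54.]
```

Request:
drive_tool(motion=[0, -0.05, 0.4, 0, 0, 0, 0.2, 0, -0.05, 0.8, 0, 0, 0, 0.2, 0, -0.05, 1.15, 0, 0, 0, 0.2, 0, -0.05, 1.4, 0, 0, 0, 0.2, 0, -0.05, 1.55, 0, 0, 0, 0.2, 0, -0.05, 1.65, 0, 0, 0, 0.2, 0, -0.05, 1.7, 0, 0, 0, 0.2, 0, -0.05, 1.74, 0, 0, 0, 0.2, 0, -0.05, 1.78, 0, 0, 0, 0.2, 0, -0.05, 1.82, 0, 0, 0, 0.2, 0, -0.05, 1.82, 0, 0, 0, 0.2])

```text
time: 5.73
eef_pos: [0.4442, 0.1965, 0.0358]
eef_rot: [[-0.198, -0.98, 0.0], [-0.98, 0.198, 0.0], [-0.0, -0.0, -1.0]]
wrist_force: [-0.3, -0.2, -3.0]
finger_gap: 0.0639
gripper_force: 66.7
```

Request:
drive_tool(motion=[0, 0, 0.02, 0, 0, 0, 0.2, 0, 0, 0.04, 0, 0, 0, 0.2, 0, 0, 0.05, 0, 0, 0, 0.2, 0, 0, 0.06, 0, 0, 0, 0.2, 0, 0, 0.06, 0, 0, 0, 0.2])

```text
time: 6.15
eef_pos: [0.4443, 0.1965, 0.0344]
eef_rot: [[-0.198, -0.98, 0.0], [-0.98, 0.198, 0.0], [-0.0, -0.0, -1.0]]
wrist_force: [-1.7, 0.5, 3.6]
finger_gap: 0.0635
gripper_force: 67.2
```

Request:
drive_tool(motion=[0, 0, 0, 0, 0, 0, -0.45, 0, 0, 0, 0, 0, 0, -0.55, 0, 0, 0, 0, 0, 0, -0.7, 0, 0, 0, 0, 0, 0, -0.85, 0, 0, 0, 0, 0, 0, -1, 0, 0, 0, 0, 0, 0, -1, 0, 0, -0.4, 0, 0, 0, -1, 0, 0, -1, 0, 0, 0, -1, 0, 0, -1.8, 0, 0, 0, -1, 0, 0, -2.6, 0, 0, 0, -1, 0, 0, -3, 0, 0, 0, -1, 0, 0, -3, 0, 0, 0, -1])

```text
time: 7.15
eef_pos: [0.4459, 0.1975, 0.1272]
eef_rot: [[-0.198, -0.98, 0.005], [-0.98, 0.198, 0.003], [-0.004, -0.005, -1.0]]
wrist_force: [0.8, 0.8, 0.0]
finger_gap: 0.0855
gripper_force: 0.0
```

```bash
python3 -c "
from h import *
go([.6615,.0115,.09],-11.4)
view('side','s2.png',170,130,170,120,4,[circ(.4443,.1965,.043,.066),circ(.6615,.0115,.024,.058)])"
```

```text
shift [ 4.66 -8.27  1.26] turn [-0.04  0.04 -0.  ] | t 7.15 pos [0.4459 0.1975 0.1272] gap 0.0855 F [0.8 0.8 0. ] grip 0.0 j [ 42.  12. -16.   0. -61. -54.]
```

View pics/s2.png

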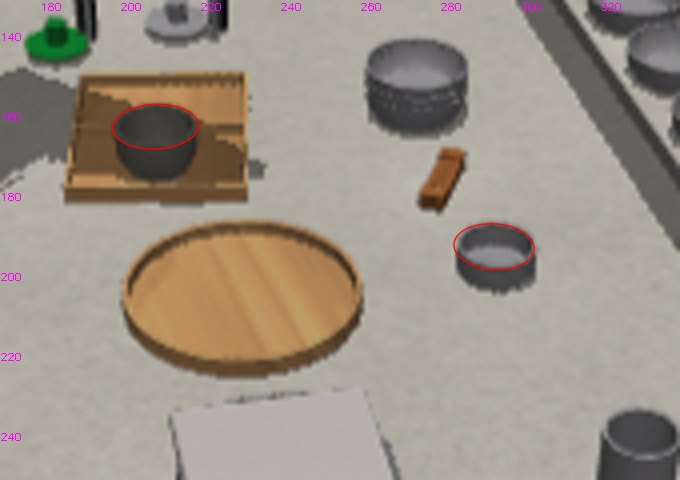

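The bowl stands in the wider well at (209,165), and the shallow cup prediction matches at (294,193). Next is the shallow cup.

Request:
drive_tool(motion=[0.5, -0.8, 0, 0, 0, 0, -1, 1, -1.8, 0, 0, 0, 0, -1, 1.6, -2.9, 0, 0, 0, 0, -1, 2.2, -4, 0, 0, 0, 0, -1, 2.8, -5.1, 0, 0, 0, 0, -1, 3.4, -6.2, 0.3, 0, 0, 0, -1, 4, -7.2, 0.7, 0, 0, 0, -1, 4.4, -7.9, 1.2, 0, 0, 0, -1, 4.66, -8.27, 1.6, 0, 0, 0, -1, 4.66, -8.27, 1.6, 0, 0, 0, -1, 4.66, -8.27, 1.6, 0, 0, 0, -1])

```text
time: 8.12
eef_pos: [0.6585, 0.0094, 0.0733]
eef_rot: [[-0.2, -0.98, -0.005], [-0.98, 0.2, -0.001], [0.002, 0.004, -1.0]]
wrist_force: [0.1, -0.3, -0.1]
finger_gap: 0.0853
gripper_force: 0.0
```

```bash
python3 -c "
from h import *
go([.6615,.0115,.022],-11.4)"
```

```text
shift [-0.09 -0.09  1.71] turn [ 0.04 -0.02 -0.02] | t 8.12 pos [0.6585 0.0094 0.0733] gap 0.0853 F [ 0.1 -0.3 -0.1] grip 0.0 j [ 14.  33.   7.  -0. -65. -26.]
```

Request:
drive_tool(motion=[-0.03, -0.05, 0.5, 0, 0, 0, -1, -0.03, -0.05, 0.9, 0, 0, 0, -1, -0.03, -0.05, 1.3, 0, 0, 0, -1, -0.03, -0.05, 1.55, 0, 0, 0, -1, -0.03, -0.05, 1.64, 0, 0, 0, -1, -0.03, -0.05, 1.64, 0, 0, 0, -1, -0.03, -0.05, 1.64, 0, 0, 0, -0.6, -0.03, -0.05, 1.64, 0, 0, 0, -0.4, -0.03, -0.05, 1.64, 0, 0, 0, 0.2, -0.03, -0.05, 1.64, 0, 0, 0, 0.2, -0.03, -0.05, 1.64, 0, 0, 0, 0.2, -0.03, -0.05, 1.64, 0, 0, 0, 0.2])

```text
time: 9.12
eef_pos: [0.6623, 0.0109, 0.0286]
eef_rot: [[-0.198, -0.98, 0.003], [-0.98, 0.198, 0.0], [-0.001, -0.003, -1.0]]
wrist_force: [-1.3, 0.1, 5.6]
finger_gap: 0.056
gripper_force: 63.8
```

Request:
drive_tool(motion=[0, 0, -0.3, 0, 0, 0, 0.2, 0, 0, -0.8, 0, 0, 0, 0.2, 0, 0, -1.5, 0, 0, 0, 0.2, 0, 0, -2.2, 0, 0, 0, 0.2, 0, 0, -2.8, 0, 0, 0, 0.2, 0, 0, -3, 0, 0, 0, 0.2, 0, 0, -3, 0, 0, 0, 0.2, 0, 0, -3, 0, 0, 0, 0.2])

```text
time: 9.78
eef_pos: [0.6609, 0.0109, 0.1162]
eef_rot: [[-0.199, -0.98, -0.001], [-0.98, 0.199, 0.001], [-0.0, 0.001, -1.0]]
wrist_force: [-0.5, 0.2, -0.8]
finger_gap: 0.0557
gripper_force: 63.8
```

```bash
python3 -c "
from h import *
go([.4619,.2794,.12],-11.4)"
```

```text
shift [-7.45  8.28 -0.12] turn [ 0.01  0.   -0.01] | t 9.78 pos [0.6609 0.0109 0.1162] gap 0.0557 F [-0.5  0.2 -0.8] grip 63.8 j [ 14.  31.  11.  -0. -70. -26.]
```

Request:
drive_tool(motion=[-0.5, 0.5, 0, 0, 0, 0, 0.2, -1.2, 1.3, 0, 0, 0, 0, 0.2, -2, 2.2, 0, 0, 0, 0, 0.2, -2.8, 3.1, 0, 0, 0, 0, 0.2, -3.6, 4, 0, 0, 0, 0, 0.2, -4.4, 4.9, 0, 0, 0, 0, 0.2, -5.2, 5.8, 0, 0, 0, 0, 0.2, -6, 6.7, 0, 0, 0, 0, 0.2, -6.7, 7.5, 0, 0, 0, 0, 0.2, -7.3, 8.1, 0, 0, 0, 0, 0.2, -7.45, 8.28, 0, 0, 0, 0, 0.2, -7.45, 8.28, 0, 0, 0, 0, 0.2])

```text
time: 10.78
eef_pos: [0.4605, 0.28, 0.1154]
eef_rot: [[-0.196, -0.981, -0.002], [-0.981, 0.196, -0.001], [0.002, 0.002, -1.0]]
wrist_force: [0.2, -0.0, -0.3]
finger_gap: 0.0563
gripper_force: 63.8
```

Request:
drive_tool(motion=[0, 0, 0.4, 0, 0, 0, 0.2, 0, 0, 0.9, 0, 0, 0, 0.2, 0, 0, 1.3, 0, 0, 0, 0.2, 0, 0, 1.5, 0, 0, 0, 0.2, 0, 0, 1.5, 0, 0, 0, 0.2, 0, 0, 1.5, 0, 0, 0, 0.2, 0, 0, 1.5, 0, 0, 0, 0.2])

```text
time: 11.37
eef_pos: [0.4628, 0.279, 0.0723]
eef_rot: [[-0.199, -0.98, 0.001], [-0.98, 0.199, 0.0], [-0.0, -0.001, -1.0]]
wrist_force: [0.5, 0.4, -0.6]
finger_gap: 0.0556
gripper_force: 63.8
```

```bash
python3 -c "
from h import *
go([.4619,.2794,.0336],-11.4)"
```

```text
shift [-0.01  0.03  1.29] turn [-0.01  0.   -0.01] | t 11.37 pos [0.4628 0.279  0.0723] gap 0.0556 F [ 0.5  0.4 -0.6] grip 63.8 j [ 48.  21. -13.   0. -56. -59.]
```

Request:
drive_tool(motion=[0, 0, 0.4, 0, 0, 0, 0.2, 0, 0, 0.8, 0, 0, 0, 0.2, 0, 0, 1.05, 0, 0, 0, 0.2, 0, 0, 1.15, 0, 0, 0, 0.2, 0, 0, 1.2, 0, 0, 0, 0.2, 0, 0, 1.24, 0, 0, 0, 0.2, 0, 0, 1.27, 0, 0, 0, 0.2, 0, 0, 1.3, 0, 0, 0, 0.2, 0, 0, 1.3, 0, 0, 0, 0.2])

```text
time: 12.12
eef_pos: [0.4625, 0.2794, 0.0336]
eef_rot: [[-0.198, -0.98, 0.001], [-0.98, 0.198, 0.001], [-0.001, -0.001, -1.0]]
wrist_force: [-1.2, -0.7, 3.4]
finger_gap: 0.0563
gripper_force: 64.1
```

Request:
drive_tool(motion=[0, 0, 0, 0, 0, 0, -0.3, 0, 0, 0, 0, 0, 0, -0.45, 0, 0, 0, 0, 0, 0, -0.6, 0, 0, 0, 0, 0, 0, -0.8, 0, 0, 0, 0, 0, 0, -1, 0, 0, 0, 0, 0, 0, -1, 0, 0, -0.4, 0, 0, 0, -1, 0, 0, -1, 0, 0, 0, -1, 0, 0, -1.8, 0, 0, 0, -1, 0, 0, -2.6, 0, 0, 0, -1, 0, 0, -3.3, 0, 0, 0, -1, 0, 0, -3.3, 0, 0, 0, -1])

```text
time: 13.12
eef_pos: [0.4644, 0.2806, 0.1365]
eef_rot: [[-0.198, -0.98, 0.007], [-0.98, 0.198, 0.005], [-0.006, -0.006, -1.0]]
wrist_force: [0.0, 0.6, 0.7]
finger_gap: 0.0855
gripper_force: 0.0
```

```bash
python3 -c "
from h import *
go([.672,-.246,.13],-11.4)"
```

```text
shift [ 15.84 -10.25   0.18] turn [-0.05  0.06 -0.  ] | t 13.12 pos [0.4644 0.2806 0.1365] gap 0.0855 F [0.  0.6 0.7] grip 0.0 j [ 48.  17.  -8.   0. -65. -59.]
```

Request:
drive_tool(motion=[15.84, -10.25, 0, 0, 0, 0, -1, 15.84, -10.25, 0, 0, 0, 0, -1, 15.84, -10.25, 0, 0, 0, 0, -1, 15.84, -10.25, 0, 0, 0, 0, -1, 15.84, -10.25, 0, 0, 0, 0, -1, 15.84, -10.25, 0, 0, 0, 0, -1, 15.84, -10.25, 0, 0, 0, 0, -1, 15.84, -10.25, 0, 0, 0, 0, -1, 15.84, -10.25, 0, 0, 0, 0, -1, 15.84, -10.25, 0, 0, 0, 0, -1, 15.84, -10.25, 0, 0, 0, 0, -1, 15.84, -10.25, 0, 0, 0, 0, -1])

```text
time: 14.12
eef_pos: [0.6453, -0.1883, 0.1312]
eef_rot: [[-0.198, -0.98, -0.001], [-0.98, 0.198, 0.0], [-0.0, 0.001, -1.0]]
wrist_force: [1.2, 1.6, -0.0]
finger_gap: 0.0853
gripper_force: 0.0
```

```bash
python3 -c "
from h import *
go([.672,-.246,.13],-11.4)"
```

```text
shift [ 1.71 -1.25  0.04] turn [ 0.01  0.   -0.01] | t 14.12 pos [ 0.6453 -0.1883  0.1312] gap 0.0853 F [ 1.2  1.6 -0. ] grip 0.0 j [ -3.  32.  14.  -0. -73.  -8.]
```

Request:
drive_tool(motion=[1, -0.7, 0, 0, 0, 0, -1, 1.7, -1.2, 0, 0, 0, 0, -1, 1.7, -1.2, 0, 0, 0, 0, -1, 1.7, -1.2, 0, 0, 0, 0, -1, 1.7, -1.2, 0, 0, 0, 0, -1, 1.7, -1.2, 0, 0, 0, 0, -1])

```text
time: 14.62
eef_pos: [0.6701, -0.2423, 0.1317]
eef_rot: [[-0.197, -0.98, -0.0], [-0.98, 0.197, 0.0], [-0.0, 0.0, -1.0]]
wrist_force: [0.1, 0.3, 0.5]
finger_gap: 0.0856
gripper_force: 0.0
```

```bash
python3 -c "
from h import *
go([.672,-.246,.05],-11.4)
view('side','s3.png',170,130,180,140,4,[circ(.672,-.246,.06,.048),circ(.672,-.246,0,.048),circ(.4625,.2794,.029,.058),circ(.4965,.4162,.011,.056)])"
```

```text
shift [ 0.11 -0.09  2.72] turn [0. 0. 0.] | t 14.62 pos [ 0.6701 -0.2423  0.1317] gap 0.0856 F [0.1 0.3 0.5] grip 0.0 j [ -7.  36.  22.  -0. -76.  -4.]
```

View pics/s3.png

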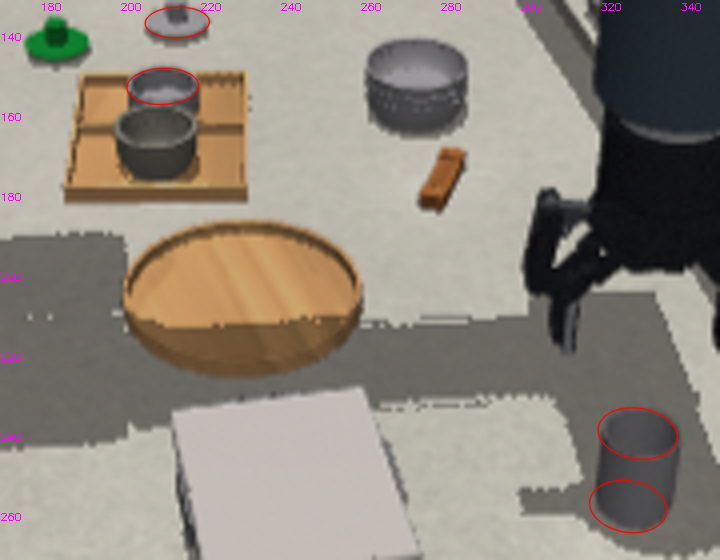

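The shallow cup is in the narrower well at (208,153). The deep cup rim is at (327,238), as predicted. Now I grasp it.

Request:
drive_tool(motion=[0.1, -0.1, 0.5, 0, 0, 0, -1, 0.1, -0.1, 1.1, 0, 0, 0, -1, 0.1, -0.1, 1.7, 0, 0, 0, -1, 0.1, -0.1, 2.3, 0, 0, 0, -1, 0.1, -0.1, 2.7, 0, 0, 0, -1, 0.1, -0.1, 2.95, 0, 0, 0, -1, 0.1, -0.1, 3, 0, 0, 0, -1, 0.1, -0.1, 3, 0, 0, 0, -0.6, 0.1, -0.1, 3, 0, 0, 0, -0.3, 0.1, -0.1, 3, 0, 0, 0, -0.1, 0.1, -0.1, 3, 0, 0, 0, 0.3, 0.1, -0.1, 3, 0, 0, 0, 0.3])

```text
time: 15.67
eef_pos: [0.6736, -0.2472, 0.0435]
eef_rot: [[-0.198, -0.98, 0.003], [-0.98, 0.198, -0.001], [0.0, -0.003, -1.0]]
wrist_force: [-0.8, 1.0, 4.0]
finger_gap: 0.0466
gripper_force: 62.0
```

Request:
drive_tool(motion=[0, 0, 0, 0, 0, 0, 0.3, 0, 0, 0, 0, 0, 0, 0.3, 0, 0, 0, 0, 0, 0, 0.3])

```text
time: 15.92
eef_pos: [0.6736, -0.2472, 0.0436]
eef_rot: [[-0.198, -0.98, 0.003], [-0.98, 0.198, -0.001], [0.0, -0.003, -1.0]]
wrist_force: [1.0, 0.6, 5.3]
finger_gap: 0.0466
gripper_force: 62.0
```

Request:
drive_tool(motion=[0, 0, -0.3, 0, 0, 0, 0.3, 0, 0, -0.8, 0, 0, 0, 0.3, 0, 0, -1.5, 0, 0, 0, 0.3, 0, 0, -2.3, 0, 0, 0, 0.3, 0, 0, -3, 0, 0, 0, 0.3, 0, 0, -3, 0, 0, 0, 0.3, 0, 0, -3, 0, 0, 0, 0.3])

```text
time: 16.5
eef_pos: [0.6732, -0.247, 0.1336]
eef_rot: [[-0.199, -0.98, 0.003], [-0.98, 0.199, -0.0], [-0.0, -0.003, -1.0]]
wrist_force: [0.2, -0.5, -1.5]
finger_gap: 0.0467
gripper_force: 61.6
```

```bash
python3 -c "
from h import *
go([.5074,-.0085,.1336],-11.4)"
```

```text
shift [-6.69  6.99 -0.02] turn [-0.03  0.   -0.01] | t 16.5 pos [ 0.6732 -0.247   0.1336] gap 0.0467 F [ 0.2 -0.5 -1.5] grip 61.6 j [ -8.  36.  23.  -0. -76.  -4.]
```

Request:
drive_tool(motion=[-0.4, 0.4, 0, 0, 0, 0, 0.3, -1, 1.1, 0, 0, 0, 0, 0.3, -1.7, 1.9, 0, 0, 0, 0, 0.3, -2.5, 2.7, 0, 0, 0, 0, 0.3, -3.3, 3.5, 0, 0, 0, 0, 0.3, -4.1, 4.3, 0, 0, 0, 0, 0.3, -4.9, 5.1, 0, 0, 0, 0, 0.3, -5.6, 5.9, 0, 0, 0, 0, 0.3, -6.2, 6.5, 0, 0, 0, 0, 0.3, -6.6, 6.9, 0, 0, 0, 0, 0.3, -6.69, 6.99, 0, 0, 0, 0, 0.3, -6.69, 6.99, 0, 0, 0, 0, 0.3])

```text
time: 17.5
eef_pos: [0.5058, -0.0079, 0.1312]
eef_rot: [[-0.197, -0.98, -0.002], [-0.98, 0.197, -0.0], [0.0, 0.002, -1.0]]
wrist_force: [0.8, 0.1, -1.0]
finger_gap: 0.0469
gripper_force: 61.8
```

Request:
drive_tool(motion=[0, 0, 0.3, 0, 0, 0, 0.3, 0, 0, 0.8, 0, 0, 0, 0.3, 0, 0, 1.3, 0, 0, 0, 0.3, 0, 0, 1.7, 0, 0, 0, 0.3, 0, 0, 2, 0, 0, 0, 0.3, 0, 0, 2, 0, 0, 0, 0.3, 0, 0, 2, 0, 0, 0, 0.3])

```text
time: 18.08
eef_pos: [0.5068, -0.0093, 0.0711]
eef_rot: [[-0.199, -0.98, -0.002], [-0.98, 0.199, -0.001], [0.001, 0.001, -1.0]]
wrist_force: [0.3, 0.3, -0.8]
finger_gap: 0.0467
gripper_force: 61.8
```

```bash
python3 -c "
from h import *
go([.5074,-.0085,.0486],-11.4)"
```

```text
shift [-0.03 -0.01  0.75] turn [ 0.01 -0.01 -0.02] | t 18.08 pos [ 0.5068 -0.0093  0.0711] gap 0.0467 F [ 0.3  0.3 -0.8] grip 61.8 j [ 17.  18. -18.   0. -54. -28.]
```

Request:
drive_tool(motion=[0, 0, 0.3, 0, 0, 0, 0.3, 0, 0, 0.5, 0, 0, 0, 0.3, 0, 0, 0.6, 0, 0, 0, 0.3, 0, 0, 0.66, 0, 0, 0, 0.3, 0, 0, 0.7, 0, 0, 0, 0.3, 0, 0, 0.73, 0, 0, 0, 0.3, 0, 0, 0.76, 0, 0, 0, 0.3, 0, 0, 0.79, 0, 0, 0, 0.3, 0, 0, 0.79, 0, 0, 0, 0.3, 0, 0, 0.79, 0, 0, 0, 0.3])

```text
time: 18.92
eef_pos: [0.5071, -0.0085, 0.0485]
eef_rot: [[-0.198, -0.98, 0.001], [-0.98, 0.198, 0.0], [-0.0, -0.001, -1.0]]
wrist_force: [-1.5, -0.3, 3.3]
finger_gap: 0.0468
gripper_force: 62.0
```

Request:
drive_tool(motion=[0, 0, 0, 0, 0, 0, -0.08, 0, 0, 0, 0, 0, 0, -0.2, 0, 0, 0, 0, 0, 0, -0.35, 0, 0, 0, 0, 0, 0, -0.5, 0, 0, 0, 0, 0, 0, -0.7, 0, 0, 0, 0, 0, 0, -0.7, 0, 0, -0.4, 0, 0, 0, -0.7, 0, 0, -1, 0, 0, 0, -0.7, 0, 0, -1.8, 0, 0, 0, -0.7, 0, 0, -2.6, 0, 0, 0, -0.7, 0, 0, -3.3, 0, 0, 0, -0.7, 0, 0, -3.5, 0, 0, 0, -0.7])

```text
time: 19.92
eef_pos: [0.5087, -0.0085, 0.1567]
eef_rot: [[-0.198, -0.98, 0.006], [-0.98, 0.198, 0.0], [-0.002, -0.006, -1.0]]
wrist_force: [-0.1, 0.1, 0.7]
finger_gap: 0.0722
gripper_force: 0.0
```

```bash
python3 -c "
from h import *
go([.4965,.4162,.12],-11.4)
view('side','s4.png',170,110,130,115,5,[circ(.507,-.0085,.065,.048),circ(.507,-.0085,0.005,.048),circ(.4965,.4162,.011,.056),circ(.4965,.4162,.031,.018)])"
```

```text
shift [-13.79   3.21   1.23] turn [-0.05  0.02 -0.  ] | t 19.92 pos [ 0.5087 -0.0085  0.1567] gap 0.0722 F [-0.1  0.1  0.7] grip 0.0 j [ 17.  13. -11.   0. -66. -28.]
```

View pics/s4.png

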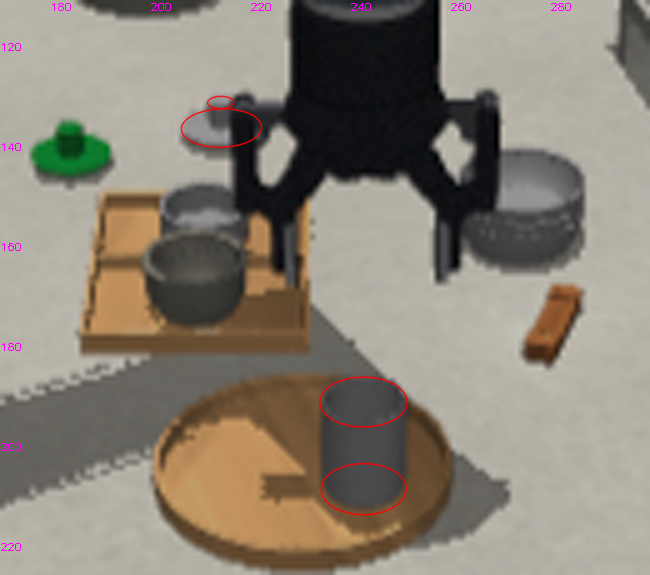

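The cup stands in the round tray at (240,190)-(240,210), matching (0.507,-0.0085). Next is the lid.

Request:
drive_tool(motion=[-1.2, 0.3, 0, 0, 0, 0, -0.3, -2.5, 0.6, 0, 0, 0, 0, -0.3, -3.8, 0.9, 0, 0, 0, 0, -0.3, -5.1, 1.2, 0, 0, 0, 0, -0.3, -6.4, 1.5, 0, 0, 0, 0, -0.3, -7.7, 1.8, 0.2, 0, 0, 0, -0.3, -9, 2.1, 0.4, 0, 0, 0, -0.3, -10.3, 2.4, 0.6, 0, 0, 0, -0.3, -11.6, 2.7, 0.9, 0, 0, 0, -0.3, -12.8, 3, 1.2, 0, 0, 0, -0.3, -13.5, 3.15, 1.5, 0, 0, 0, -0.3, -13.79, 3.21, 1.7, 0, 0, 0, -0.3])

```text
time: 20.97
eef_pos: [0.4932, 0.4186, 0.0988]
eef_rot: [[-0.196, -0.981, -0.002], [-0.981, 0.196, -0.002], [0.002, 0.002, -1.0]]
wrist_force: [0.1, -1.0, 0.0]
finger_gap: 0.0553
gripper_force: 0.0
```

Request:
drive_tool(motion=[0, 0, 0.3, 0, 0, 0, -0.3, 0, 0, 0.3, 0, 0, 0, -0.3, 0, 0, 0.3, 0, 0, 0, -0.3, 0, 0, 0.3, 0, 0, 0, -0.3])

```text
time: 21.3
eef_pos: [0.495, 0.4148, 0.0935]
eef_rot: [[-0.2, -0.98, 0.0], [-0.98, 0.2, -0.0], [-0.0, -0.0, -1.0]]
wrist_force: [0.0, -0.0, 0.5]
finger_gap: 0.0555
gripper_force: 0.0
```

```bash
python3 -c "
from h import *
go([.4965,.4162,.038],-11.4)
view('top','t5.png',70,170,100,90,6,[circ(.4965,.4162,.011,.056)])"
```

```text
shift [-0.05 -0.04  1.85] turn [-0.    0.   -0.02] | t 21.3 pos [0.495  0.4148 0.0935] gap 0.0555 F [ 0.  -0.   0.5] grip 0.0 j [ 54.  30.   6.   0. -66. -65.]
```

View pics/t5.png

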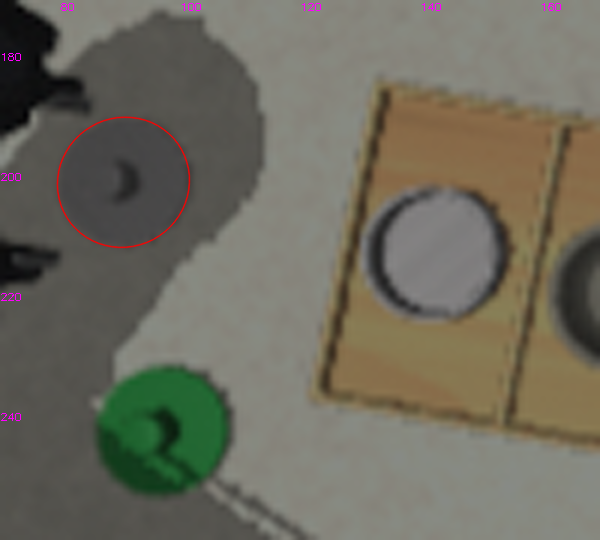

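The lid flange matches the predicted circle at (89,200), between the fingers. Now I descend and grip the knob.

Request:
drive_tool(motion=[-0.04, -0.02, 0.4, 0, 0, 0, -0.3, -0.04, -0.02, 0.9, 0, 0, 0, -0.3, -0.04, -0.02, 1.3, 0, 0, 0, -0.3, -0.04, -0.02, 1.6, 0, 0, 0, -0.3, -0.04, -0.02, 1.85, 0, 0, 0, -0.3, -0.04, -0.02, 1.93, 0, 0, 0, -0.3, -0.04, -0.02, 1.93, 0, 0, 0, 0.1, -0.04, -0.02, 1.93, 0, 0, 0, 0.4, -0.04, -0.02, 1.93, 0, 0, 0, 0.5, -0.04, -0.02, 1.93, 0, 0, 0, 0.6, -0.04, -0.02, 1.93, 0, 0, 0, 0.8, -0.04, -0.02, 1.93, 0, 0, 0, 0.8])

```text
time: 22.35
eef_pos: [0.4959, 0.4176, 0.0362]
eef_rot: [[-0.198, -0.98, 0.001], [-0.98, 0.198, 0.001], [-0.001, -0.001, -1.0]]
wrist_force: [-0.5, 0.1, 4.7]
finger_gap: 0.0156
gripper_force: 58.5
```

Request:
drive_tool(motion=[0, 0, 0, 0, 0, 0, 0.8, 0, 0, 0, 0, 0, 0, 0.8, 0, 0, 0, 0, 0, 0, 0.8])

```text
time: 22.6
eef_pos: [0.4959, 0.4176, 0.0362]
eef_rot: [[-0.198, -0.98, 0.001], [-0.98, 0.198, 0.001], [-0.001, -0.001, -1.0]]
wrist_force: [-1.1, -0.3, 5.8]
finger_gap: 0.0154
gripper_force: 58.6
```

Request:
drive_tool(motion=[0, 0, -0.3, 0, 0, 0, 0.8, 0, 0, -0.8, 0, 0, 0, 0.8, 0, 0, -1.5, 0, 0, 0, 0.8, 0, 0, -2.3, 0, 0, 0, 0.8, 0, 0, -3, 0, 0, 0, 0.8, 0, 0, -3.7, 0, 0, 0, 0.8, 0, 0, -4, 0, 0, 0, 0.8, 0, 0, -4, 0, 0, 0, 0.8, 0, 0, -4, 0, 0, 0, 0.8])

```text
time: 23.35
eef_pos: [0.4951, 0.417, 0.1545]
eef_rot: [[-0.199, -0.98, -0.001], [-0.98, 0.199, 0.0], [0.0, 0.001, -1.0]]
wrist_force: [-0.2, 0.3, -1.4]
finger_gap: 0.0155
gripper_force: 58.5
```

```bash
python3 -c "
from h import *
go([.5074,-.0072,.1562],-11.4)"
```

```text
shift [13.78 -3.21 -0.06] turn [ 0.01 -0.   -0.01] | t 23.35 pos [0.4951 0.417  0.1545] gap 0.0155 F [-0.2  0.3 -1.4] grip 58.5 j [ 54.  28.  12.  -0. -74. -65.]
```

Request:
drive_tool(motion=[0.5, -0.1, 0, 0, 0, 0, 0.8, 1.3, -0.3, 0, 0, 0, 0, 0.8, 2.3, -0.5, 0, 0, 0, 0, 0.8, 3.5, -0.8, 0, 0, 0, 0, 0.8, 4.7, -1.1, 0, 0, 0, 0, 0.8, 5.9, -1.4, 0, 0, 0, 0, 0.8, 7.1, -1.7, 0, 0, 0, 0, 0.8, 8.3, -2, 0, 0, 0, 0, 0.8, 9.5, -2.2, 0, 0, 0, 0, 0.8, 10.7, -2.5, 0, 0, 0, 0, 0.8, 11.8, -2.75, 0, 0, 0, 0, 0.8, 12.8, -3, 0, 0, 0, 0, 0.8])

```text
time: 24.35
eef_pos: [0.5059, 0.0207, 0.1533]
eef_rot: [[-0.199, -0.98, -0.004], [-0.98, 0.199, -0.001], [0.001, 0.003, -1.0]]
wrist_force: [-0.1, -0.1, -0.8]
finger_gap: 0.0157
gripper_force: 58.6
```

Request:
drive_tool(motion=[0.6, -0.15, 0, 0, 0, 0, 0.8, 0.9, -0.2, 0.2, 0, 0, 0, 0.8, 0.98, -0.21, 0.5, 0, 0, 0, 0.8, 0.98, -0.21, 0.7, 0, 0, 0, 0.8, 0.98, -0.21, 0.7, 0, 0, 0, 0.8, 0.98, -0.21, 0.7, 0, 0, 0, 0.8, 0.98, -0.21, 0.7, 0, 0, 0, 0.8, 0.98, -0.21, 0.7, 0, 0, 0, 0.8])

```text
time: 25.02
eef_pos: [0.5081, -0.0064, 0.1344]
eef_rot: [[-0.197, -0.98, 0.001], [-0.98, 0.197, 0.0], [-0.0, -0.001, -1.0]]
wrist_force: [-0.3, 0.6, -0.2]
finger_gap: 0.0155
gripper_force: 58.6
```

```bash
python3 -c "
from h import *
go([.5074,-.0072,.0942],-11.4)
s=ctrl.get_state();x,y,z=s['eef_pos'];x-=.0003;y-=.0013;z-=.0362
view('side','s6.png',200,145,90,80,7,[circ(.507,-.0085,.065,.048),circ(x,y,z+.011,.056),circ(x,y,z+.007,.056)])"
```

```text
shift [0.03 0.02 1.34] turn [-0.01  0.    0.  ] | t 25.02 pos [ 0.5081 -0.0064  0.1344] gap 0.0155 F [-0.3  0.6 -0.2] grip 58.6 j [ 17.  14. -13.   0. -63. -28.]
```

View pics/s6.png

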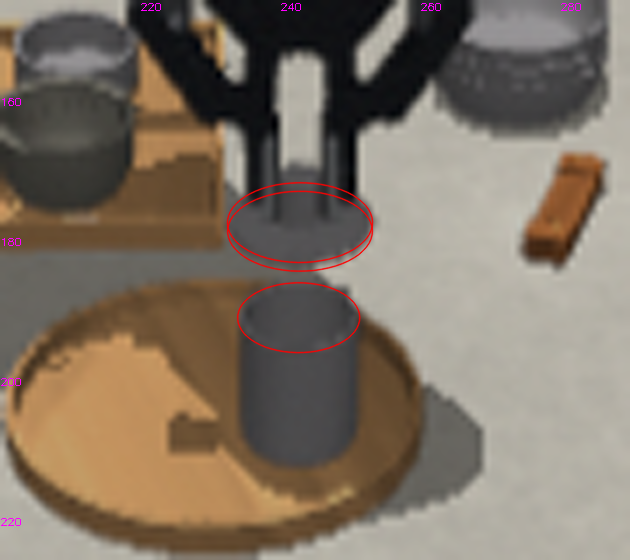

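The lid sits centred above the cup mouth; its flange is at about (241,178) and the cup rim at (241,191). Now I lower it.

Request:
drive_tool(motion=[0.02, 0.01, 0.3, 0, 0, 0, 0.8, 0.02, 0.01, 0.6, 0, 0, 0, 0.8, 0.02, 0.01, 0.85, 0, 0, 0, 0.8, 0.02, 0.01, 1, 0, 0, 0, 0.8, 0.02, 0.01, 1.08, 0, 0, 0, 0.8, 0.02, 0.01, 1.14, 0, 0, 0, 0.8, 0.02, 0.01, 1.19, 0, 0, 0, 0.8, 0.02, 0.01, 1.23, 0, 0, 0, 0.8, 0.02, 0.01, 1.27, 0, 0, 0, 0.8, 0.02, 0.01, 1.3, 0, 0, 0, 0.8, 0.02, 0.01, 1.3, 0, 0, 0, 0.8])

```text
time: 25.98
eef_pos: [0.5074, -0.0077, 0.0951]
eef_rot: [[-0.198, -0.98, 0.0], [-0.98, 0.198, 0.0], [-0.0, -0.0, -1.0]]
wrist_force: [-1.3, 0.3, -0.5]
finger_gap: 0.0156
gripper_force: 58.6
```

Request:
drive_tool(motion=[0, 0, 0.015, 0, 0, 0, 0.8, 0, 0, 0.03, 0, 0, 0, 0.8, 0, 0, 0.03, 0, 0, 0, 0.8, 0, 0, 0.03, 0, 0, 0, 0.8])

```text
time: 26.32
eef_pos: [0.5074, -0.0077, 0.0943]
eef_rot: [[-0.198, -0.98, 0.0], [-0.98, 0.198, 0.0], [-0.0, -0.0, -1.0]]
wrist_force: [-0.1, -0.3, -0.4]
finger_gap: 0.0157
gripper_force: 58.6
```

Request:
drive_tool(motion=[0, 0, 0.02, 0, 0, 0, 0.8, 0, 0, 0.03, 0, 0, 0, 0.8, 0, 0, 0.03, 0, 0, 0, 0.65, 0, 0, 0.03, 0, 0, 0, 0.5, 0, 0, 0.03, 0, 0, 0, 0.3, 0, 0, 0.03, 0, 0, 0, 0.15, 0, 0, 0.03, 0, 0, 0, 0.1, 0, 0, -0.5, 0, 0, 0, 0.1, 0, 0, -1, 0, 0, 0, 0.1, 0, 0, -1.7, 0, 0, 0, 0.1, 0, 0, -2.2, 0, 0, 0, 0.1, 0, 0, -2.2, 0, 0, 0, 0.1])

```text
time: 27.32
eef_pos: [0.5093, -0.0076, 0.1636]
eef_rot: [[-0.198, -0.98, 0.006], [-0.98, 0.198, 0.0], [-0.002, -0.006, -1.0]]
wrist_force: [1.1, 0.3, 0.8]
finger_gap: 0.0378
gripper_force: 0.0
```

```bash
python3 -c "
from h import *
go([.6546,.1244,.10],-32.4)
view('side','s7.png',195,135,100,85,7,[circ(.507,-.0085,.069,.056),circ(.507,-.0085,.089,.018),circ(.6550,.1238,.013,.02)])"
```

```text
shift [-5.27 -3.86  2.15] turn [-0.05  0.03  3.5 ] | t 27.32 pos [ 0.5093 -0.0076  0.1636] gap 0.0378 F [1.1 0.3 0.8] grip 0.0 j [ 17.  13. -10.   0. -67. -28.]
```

View pics/s7.png

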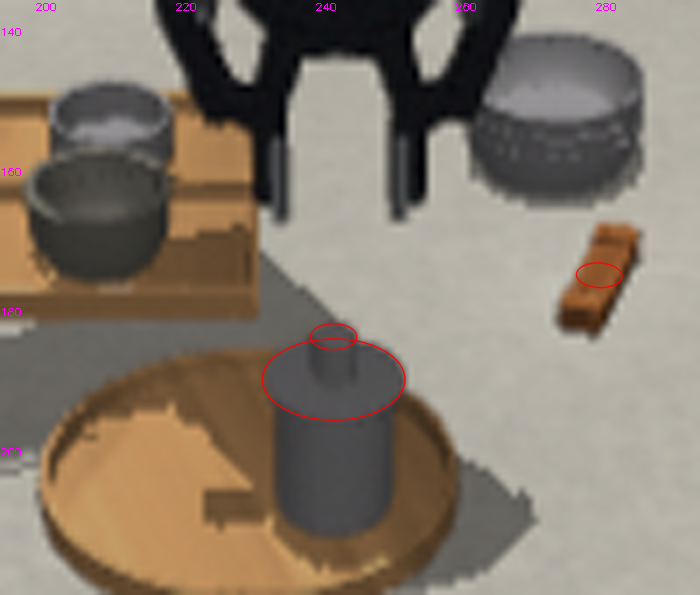

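The lid is seated, with its flange and knob exactly on the prediction (241,188). The rest is confirmed at about (280,174). Next is the rest.

Request:
drive_tool(motion=[-0.6, -0.4, 0, 0, 0, 0.7, 0, -1.4, -1, 0, 0, 0, 1.5, 0, -2.2, -1.6, 0, 0, 0, 2.4, 0, -3, -2.2, 0, 0, 0, 3, 0, -3.8, -2.8, 0.4, 0, 0, 3.5, 0, -4.6, -3.4, 0.9, 0, 0, 3.5, 0, -5.1, -3.75, 1.5, 0, 0, 3.5, 0, -5.25, -3.87, 2, 0, 0, 3.5, 0, -5.25, -3.87, 2.4, 0, 0, 3.5, 0, -5.25, -3.87, 2.5, 0, 0, 3.5, 0, -5.25, -3.87, 2.5, 0, 0, 3.5, 0, -5.25, -3.87, 2.5, 0, 0, 3.5, 0])

```text
time: 28.37
eef_pos: [0.6523, 0.1233, 0.0854]
eef_rot: [[-0.537, -0.844, -0.0], [-0.844, 0.537, -0.0], [0.0, -0.0, -1.0]]
wrist_force: [-0.2, 0.1, 0.5]
finger_gap: 0.0429
gripper_force: 0.0
```

Request:
drive_tool(motion=[0, 0, 0, 0, 0, 0, 0, 0, 0, 0, 0, 0, 0, 0, 0, 0, 0, 0, 0, 0, 0])

```text
time: 28.62
eef_pos: [0.6527, 0.1235, 0.0863]
eef_rot: [[-0.537, -0.844, 0.002], [-0.844, 0.537, 0.001], [-0.001, -0.001, -1.0]]
wrist_force: [-0.0, 0.1, -0.8]
finger_gap: 0.0426
gripper_force: 0.0
```

```bash
python3 -c "
from h import *
go([.6550,.1238,.025],-32.4)"
```

```text
shift [-0.04 -0.06  2.04] turn [-0.01  0.01 -0.01] | t 28.62 pos [0.6527 0.1235 0.0863] gap 0.0426 F [-0.   0.1 -0.8] grip 0.0 j [ 24.  32.   9.   0. -66. -57.]
```

Request:
drive_tool(motion=[-0.04, -0.06, 0.5, 0, 0, 0, 0, -0.04, -0.06, 1, 0, 0, 0, 0, -0.04, -0.06, 1.4, 0, 0, 0, 0, -0.04, -0.06, 1.7, 0, 0, 0, 0, -0.04, -0.06, 1.9, 0, 0, 0, 0, -0.04, -0.06, 1.98, 0, 0, 0, 0, -0.04, -0.06, 1.98, 0, 0, 0, 0.1, -0.04, -0.06, 1.98, 0, 0, 0, 0.3, -0.04, -0.06, 1.98, 0, 0, 0, 0.4, -0.04, -0.06, 1.98, 0, 0, 0, 0.5, -0.04, -0.06, 1.98, 0, 0, 0, 0.8, -0.04, -0.06, 1.98, 0, 0, 0, 0.8])

```text
time: 29.62
eef_pos: [0.6552, 0.1238, 0.0269]
eef_rot: [[-0.536, -0.844, 0.002], [-0.844, 0.536, 0.0], [-0.001, -0.001, -1.0]]
wrist_force: [-1.9, 1.3, 4.3]
finger_gap: 0.0181
gripper_force: 60.3
```

Request:
drive_tool(motion=[0, 0, 0, 0, 0, 0, 0.8, 0, 0, 0, 0, 0, 0, 0.8, 0, 0, 0, 0, 0, 0, 0.8])

```text
time: 29.87
eef_pos: [0.6552, 0.1238, 0.0269]
eef_rot: [[-0.536, -0.844, 0.002], [-0.844, 0.536, 0.0], [-0.001, -0.001, -1.0]]
wrist_force: [-0.7, -0.3, 5.1]
finger_gap: 0.0176
gripper_force: 60.4
```

The finger linkage bulges outward. I'll lay the rest with its long axis pointing at the cup, so the fingers close clear of the lid.

Request:
drive_tool(motion=[0, 0, -0.3, 0, 0, 0, 0.8, 0, 0, -0.8, 0, 0, 0, 0.8, 0, 0, -1.5, 0, 0, 0, 0.8, 0, 0, -2.3, 0, 0, 0, 0.8, 0, 0, -3, 0, 0, -0.8, 0.8, 0, 0, -3.6, 0, 0, -1.8, 0.8, 0, 0, -3.8, 0, 0, -2.8, 0.8, 0, 0, -3.8, 0, 0, -3.8, 0.8, 0, 0, -3.8, 0, 0, -4.8, 0.8, 0, 0, -3.8, 0, 0, -5.6, 0.8, 0, 0, -3.8, 0, 0, -6, 0.8, 0, 0, -3.8, 0, 0, -6, 0.8])

```text
time: 30.87
eef_pos: [0.6543, 0.1236, 0.1398]
eef_rot: [[0.063, -0.998, -0.001], [-0.998, -0.063, -0.0], [-0.0, 0.001, -1.0]]
wrist_force: [-0.4, 0.5, -0.5]
finger_gap: 0.018
gripper_force: 59.8
```

```bash
python3 -c "
from h import *
go([.4450,.0312,.1409],57.5)"
```

```text
shift [ 2.63  7.16 -0.03] turn [ 0.01  0.   -8.98] | t 30.87 pos [0.6543 0.1236 0.1398] gap 0.018 F [-0.4  0.5 -0.5] grip 59.8 j [ 24.  31.  14.  -0. -73. -20.]
```

Request:
drive_tool(motion=[0.2, 0.4, 0, 0, 0, -0.7, 0.8, 0.4, 1.1, 0, 0, 0, -1.6, 0.8, 0.7, 2, 0, 0, 0, -2.5, 0.8, 1, 2.9, 0, 0, 0, -3.5, 0.8, 1.4, 3.8, 0, 0, 0, -4.5, 0.8, 1.7, 4.7, 0, 0, 0, -5.5, 0.8, 2, 5.5, 0, 0, 0, -6.5, 0.8, 2.3, 6.3, 0, 0, 0, -7.4, 0.8, 2.5, 6.8, 0, 0, 0, -8.2, 0.8, 2.63, 7.16, 0, 0, 0, -8.8, 0.8, 2.63, 7.16, 0, 0, 0, -8.98, 0.8, 2.63, 7.16, 0, 0, 0, -8.98, 0.8])

```text
time: 31.87
eef_pos: [0.4451, 0.0315, 0.1403]
eef_rot: [[0.842, -0.539, 0.001], [-0.539, -0.842, 0.0], [0.001, -0.001, -1.0]]
wrist_force: [-0.3, -0.1, 0.7]
finger_gap: 0.0179
gripper_force: 59.8
```

Request:
drive_tool(motion=[0, 0, 0.3, 0, 0, 0, 0.8, 0, 0, 0.5, 0, 0, 0, 0.8, 0, 0, 0.5, 0, 0, 0, 0.8, 0, 0, 0.5, 0, 0, 0, 0.8, 0, 0, 0.5, 0, 0, 0, 0.8])

```text
time: 32.28
eef_pos: [0.4453, 0.0316, 0.1246]
eef_rot: [[0.843, -0.539, -0.001], [-0.539, -0.843, -0.0], [-0.0, 0.001, -1.0]]
wrist_force: [0.4, 0.4, -0.2]
finger_gap: 0.0178
gripper_force: 59.8
```

```bash
python3 -c "
from h import *
go([.4450,.0312,.0319],57.5)
view('side','s8.png',180,140,100,85,7,[circ(.4762,.0113,.016,.17)])"
```

```text
shift [0.   0.01 3.09] turn [ 0.01  0.   -0.01] | t 32.28 pos [0.4453 0.0316 0.1246] gap 0.0178 F [ 0.4  0.4 -0.2] grip 59.8 j [ 24.   8. -22.   0. -60.  33.]
```

View pics/s8.png

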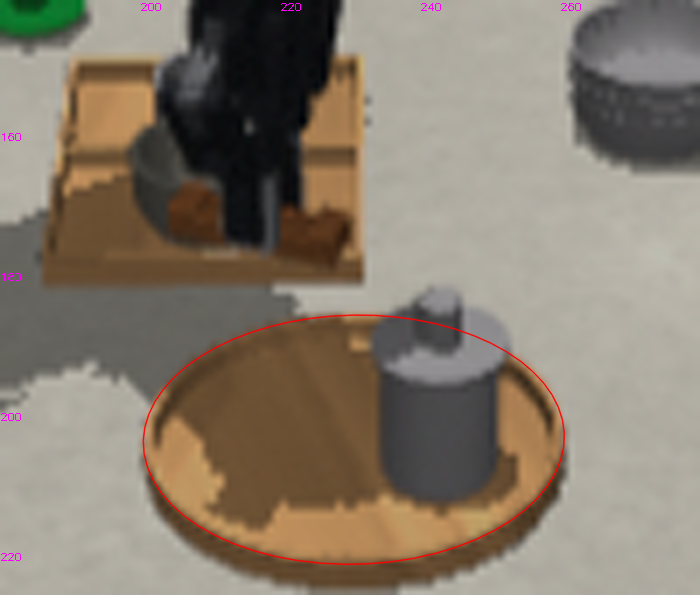

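The rest is held level at about (216,172), over the open side of the round tray, and the cup with its lid is at (241,196). Now I lower it.

Request:
drive_tool(motion=[0, 0, 0.4, 0, 0, 0, 0.8, 0, 0, 0.9, 0, 0, 0, 0.8, 0, 0, 1.5, 0, 0, 0, 0.8, 0, 0, 2, 0, 0, 0, 0.8, 0, 0, 2.4, 0, 0, 0, 0.8, 0, 0, 2.65, 0, 0, 0, 0.8, 0, 0, 2.8, 0, 0, 0, 0.8, 0, 0, 2.9, 0, 0, 0, 0.8, 0, 0, 2.96, 0, 0, 0, 0.8, 0, 0, 3.02, 0, 0, 0, 0.8, 0, 0, 3.06, 0, 0, 0, 0.8, 0, 0, 3.06, 0, 0, 0, 0.8])

```text
time: 33.33
eef_pos: [0.4452, 0.0316, 0.0332]
eef_rot: [[0.843, -0.538, 0.0], [-0.538, -0.843, 0.0], [0.0, -0.0, -1.0]]
wrist_force: [-0.3, -0.3, 0.4]
finger_gap: 0.0179
gripper_force: 59.8
```

Request:
drive_tool(motion=[0, 0, 0.02, 0, 0, 0, 0.8, 0, 0, 0.04, 0, 0, 0, 0.8, 0, 0, 0.05, 0, 0, 0, 0.8, 0, 0, 0.05, 0, 0, 0, 0.8])

```text
time: 33.67
eef_pos: [0.4452, 0.0316, 0.0319]
eef_rot: [[0.843, -0.538, 0.0], [-0.538, -0.843, 0.0], [0.0, -0.0, -1.0]]
wrist_force: [-1.2, -0.1, 2.6]
finger_gap: 0.018
gripper_force: 60.2
```

Contact felt. Release and rise, then check the result.

Request:
drive_tool(motion=[0, 0, 0, 0, 0, 0, 0.55, 0, 0, 0, 0, 0, 0, 0.4, 0, 0, 0, 0, 0, 0, 0.25, 0, 0, 0, 0, 0, 0, 0.1, 0, 0, 0, 0, 0, 0, 0, 0, 0, 0, 0, 0, 0, 0, 0, 0, -0.4, 0, 0, 0, 0, 0, 0, -1, 0, 0, 0, 0, 0, 0, -1.8, 0, 0, 0, 0, 0, 0, -2.7, 0, 0, 0, 0, 0, 0, -3.6, 0, 0, 0, 0, 0, 0, -4.5, 0, 0, 0, 0])

```text
time: 34.67
eef_pos: [0.4448, 0.0314, 0.1679]
eef_rot: [[0.843, -0.538, -0.0], [-0.538, -0.843, -0.0], [-0.0, 0.0, -1.0]]
wrist_force: [0.8, -0.2, -0.5]
finger_gap: 0.0427
gripper_force: 0.0
```

Request:
drive_tool(motion=[-0.8, 0.8, -1, 0, 0, 0, 0, -1.6, 1.6, -1.5, 0, 0, 0, 0, -2.4, 2.4, -2, 0, 0, 0, 0, -3, 3, -2, 0, 0, 0, 0, -3, 3, -2, 0, 0, 0, 0, -3, 3, -2, 0, 0, 0, 0])

```text
time: 35.17
eef_pos: [0.3201, 0.004, 0.2271]
eef_rot: [[0.843, -0.538, 0.002], [-0.538, -0.843, 0.001], [0.001, -0.002, -1.0]]
wrist_force: [-0.1, -0.6, 0.3]
finger_gap: 0.0424
gripper_force: 0.0
```

```bash
python3 -c "
from h import *
s=ctrl.get_state(); print(s['time'],s['eef_pos'],s['wrist_force'])
view('side','s9.png',165,125,185,145,4)
a=cv2.imread('pics/s9.png')
view('top','t9.png',115,110,185,145,4)
b=cv2.imread('pics/t9.png')
c=np.hstack([a[:,:],b[:,:]]); cv2.imwrite('pics/fin.png',cv2.resize(c,(800,int(c.shape[0]*800/c.shape[1])),interpolation=cv2.INTER_AREA))"
```

```text
35.1667 [0.32008612 0.00403632 0.22713056] [-0.09710078 -0.59404544  0.33303536]
```

View pics/fin.png

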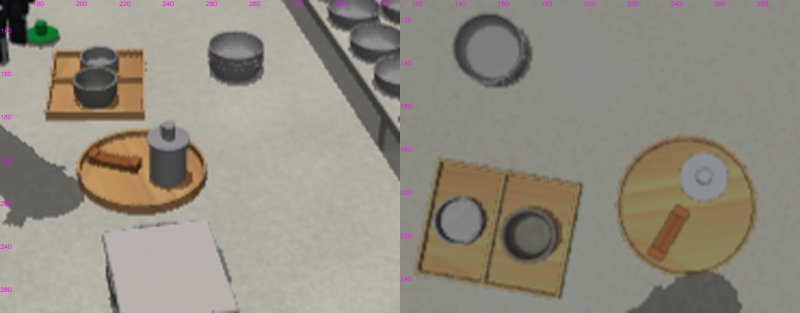

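In the final view the bowl is in the wider well and the shallow cup in the narrower. The lidded cup stands in the round tray, with the rest flat and right way up beside it. The bystanders have not moved.

```bash
python3 -c "
from station import ctrl
print(ctrl.hand_in())"
```

```text
the job is handed in; nothing more can be done
None
```

Both table sets are made up as asked and the job was handed in at about 35 s (limit 131 s). The last view showed every piece in place, but the hand-in gave no verdict.

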